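# Bolt the tool chest shut past its spring catch

## Robot

A 6-joint arm with a two-finger parallel gripper is mounted at the origin on the work surface. World frame = base frame: x ahead of the robot, y to its left, z up, the work surface at z = 0. Lengths are in m, angles in rad, forces in N, time in s.
With the tool pointing down it reaches from about 0.325 to 0.775 m from the base axis. Payload 9.3 kg.
Tool frame: the origin (TCP) lies on the centre line of the jaws, within the pads' length; the fingertips stand 22 mm ahead of it and the grasp point (between the pads) lies 3 mm ahead of it (ctrl.finger_overhang is the distance from the TCP to the fingertips, in m); z points along the fingers, y is the line along which they close (so a half turn about z gives the same grasp; the last joint's range is limited). The gripper opens to 85 mm and grips with 20 to 120 N. Pads are 22 mm wide; open, the fingers measure 114 mm over their backs; the gripper's body (76 mm by 85 mm) begins 54 mm behind the grasp point. The pads swing forward as they close: fully open they stand 13 mm farther back than shut.
Start: joints at [1.127, 0.259, 0.021, 1.334, 0, 1.418], TCP at [0.158, 0.527, 0.228] pointing down, gripper open.
Joint ranges: [-3.04, 3.04], [-0.91, 1.82], [-1.04, 1.36], [-1.92, 1.95], [-1.52, 1.45], [-3.14, 3.14]. Speed limits (rad/s): [2.22, 2.22, 2.79, 3.14, 3.14, 3.14].

## Interface

Orientations are given as a rotation vector (axis times angle).
In Python, from workcell import ctrl, viewer gives the robot as it stands. Calls block until the motion is done:
- ctrl.movep(position, orientation): joint-space move of the TCP to a pose.
- ctrl.move_linear(position, frame=None, speed=0.15, until_force=None): straight line of the TCP; frame=None keeps the orientation; speed is the mean speed in m/s. With until_force (N) it stops when the force on the tool has changed by that much, and returns True; else False.
- ctrl.set_joints(angles): joint-space move.
- ctrl.open_gripper() and ctrl.close_gripper(): open the fingers fully, or close them until they stop; the grip force is fixed at half the most.
- ctrl.wait(seconds).
- ctrl.solve_ik(position, orientation): joint angles nearest the present ones, or None.
- viewer.snapshot(name): name is "scene" or "side" or "wrist"; returns the picture (384x512x3 uint8, red, green, blue); there is no depth.
- viewer.camera_model(name): a dict with "fx", "fy", "cx", "cy" (pixels), "rvec" (rotation vector, rad) and "tvec" (3), from world to camera coordinates, as OpenCV has them; the wrist camera has in their place "T_tool_cam" (4x4, takes a point from camera to tool coordinates, whose origin is the TCP and whose axes are the flange's). Camera axes: x right, y down, z forward; pixel columns grow to the right and rows downward; lengths in m; the calibration is good to about 2 mm. A picture is of the moment at which its call begins: read the wrist's pose just before it. camera_model takes no time and is no camera call.
A pose or a line that the arm cannot do raises ctrl.MotionError and nothing moves.
- ctrl.sign_off(): hands the job in; it is judged then, once.
Readings, each from a call of its own:
- ctrl.current_time(): time.
- ctrl.current_joint_positions(): joint angles.
- ctrl.current_dq(): joint speeds.
- ctrl.current_joint_efforts(): joint torques, N m.
- ctrl.current_tool_pos(): TCP position.
- ctrl.current_eef_rot(): TCP orientation.
- ctrl.current_wrist_force(): force on the tool from outside, world axes, zero at the start.
- ctrl.current_moment(): the same for the moment, N m.
- ctrl.current_opening(): finger opening in m.
- ctrl.current_grip_force(): force on a finger pad.
Only numpy, scipy, OpenCV 4.12 (cv2) and the standard library are available. Lean on these libraries where they do the work, as an engineer would, in place of code of your own. Each camera call takes 0.05 s, during which the arm holds its last target. There are 200 camera calls.

## Task

Bolt the lid of the steel tool chest: with one fingertip press the flat spring safety catch all the way down and keep it down while the other finger pushes the bolt's upright lug, so that the bolt slides fully home in its keeper. Only when the bolt is home let the catch go, so that it springs back up and locks the bolt, and take the hand away. Only touch and push, grasp nothing, and leave everything else on the chest and the bench where it is.

Things in the scene. Friction and masses are not known exactly. Their poses are not given: they have to be found in the camera images.
- chest: Low steel tool chest, 220 x 340 x 90 mm high, fixed on the bench. Origin: centre of its underside; z up; +y (along its length) is the way the bolt slides home; +x runs across, from the catch to the bolt. On its flat top, 90 mm up, catch and bolt lie side by side on a thin base plate.
- catch_top (a point): Centre of the top face of the safety catch: a level steel plate 30 mm wide (chest x), 60 mm long (chest y), 28 mm above the chest's top when up, 20 mm when down. Axes as the chest's. The lug's middle is 64 mm away in chest +x; nothing between them rises over 19 mm above the chest's top, so fingers on the catch and at the lug can be level.
- catch (a joint): Travel of the catch straight down, m: 0 up, 0.008 down at its stop. Its spring pushes back with 2.5 N at the top, 6 N at the bottom. Up, its tooth blocks the bolt; the bolt is free from 0.005. Let up midway, the tooth rubs on the bolt or rises into a gap and blocks it again. It springs fully up only when the bolt is home.
- bolt_lug (a point): Middle of the push face (towards chest -y) of the bolt's upright lug, a plate 28 mm wide (chest x), 8 mm thick, 15 to 50 mm above the chest's top (this point 32.5). Moves with the bolt; axes as the chest's. Along chest y it starts 7 mm behind the catch plate's middle and ends 29 mm past it. Behind it the bar is 15 mm high; a guide 18 mm high stands 42 to 50 mm behind the start.
- bolt (a joint): Travel of the bolt along chest +y in m: 0 drawn back (always the start), 0.036 home at its stop. It slides with about 2 N of friction and stays where it is left.
- keeper (a point): Middle of the mouth of the keeper, the fixed steel loop into which the bolt's nose slides, 10 mm above the chest's top. It is 22 mm high.
- tape: A bystander: tape measure, 62 x 56 x 36 mm high, lying on the chest's top near one corner at chest +x, -y. Origin: centre of its underside.
- jar: A bystander: small jar, 48 mm across, 55 mm high, on the end of the chest's top at chest -x, +y. Origin: centre of its underside.
- wrench: A bystander: flat wrench, 150 mm long, lying lengthwise on the chest's top along its -x edge. Origin: under its middle.
- mug: A bystander on the bench: mug, 80 mm across, 90 mm high. Origin: centre of its underside.
- spraycan: A bystander on the bench: can, 58 mm across, 150 mm high. Origin: centre of its underside.
- hammer: A bystander lying on the bench: hammer, 280 mm long. Origin: under its middle.
- nailbox: A bystander on the bench: cardboard box of nails, 90 x 60 x 45 mm high. Origin: centre of its underside.

How it is judged:
On the way, in this order (a step that is already met when the one before it is completed fails the run):
1. the catch is pressed down with the bolt still drawn back (value of joint catch above 0.0065 m and value of joint bolt below 0.004 m), for 0.1 s.
2. the bolt is home with the catch still held down (value of joint bolt above 0.034 m and value of joint catch above 0.006 m), for 0.1 s.
At the end, for the whole second after the job is handed in: The bolt is home (at least 33 of its 36 mm) and the catch has sprung back up (less than 2 mm down), with the hand clear (value of joint bolt above 0.033 m and value of joint catch below 0.002 m); the robot touches nothing.
It fails at once if the catch let up (less than 6 mm down) while the bolt is between its ends (5 to 31 mm) (value of joint bolt between 0.005 and 0.031 m and value of joint catch below 0.006 m).
It fails at once if a bystander (tape measure, jar, wrench, mug, spray can, hammer, box of nails) moved or lifted by more than 25 mm (distance of any of tape, jar, wrench, mug, spraycan, hammer, nailbox from where it was at the start of the episode above 0.025 m).
It also fails if it takes over 40 s, if anything falls off the work surface, if the arm or the gripper's body presses on something with over 40 N, if the wrist force passes 120 N, or if a joint passes its speed limit or range.

## Working session

There is one attempt and no reset: what is moved stays moved. The work goes in short steps, each a Python script; the robot and the scene stay as the last script left them, time stands still between calls to the robot, and variables do not carry over. Pictures are saved under pics/ and viewed, at most 10 in all, crops included, and the job is handed in when it is done.

```bash
mkdir -p pics; ls
python3 - <<'E'
from workcell import ctrl, viewer
import cv2
for n in ("scene","side","wrist"):
    im=viewer.snapshot(n); cv2.imwrite(f"pics/{n}0.png",im[:,:,::-1]); print(n,viewer.camera_model(n))
print(ctrl.current_tool_pos(),ctrl.current_eef_rot(),ctrl.finger_overhang,ctrl.current_opening())
a=cv2.imread("pics/scene0.png");b=cv2.imread("pics/side0.png")
E
```

```text
pics
scene {'fx': 377.69355629519833, 'fy': 377.69355629519833, 'cx': 252.50795617877523, 'cy': 188.84901403312128, 'rvec': array([ 1.42577863,  2.39905956, -0.65160061]), 'tvec': array([ 0.26280923, -0.35032965,  1.43057592])}
side {'fx': 365.4653191283845, 'fy': 365.4653191283845, 'cx': 247.5393218397008, 'cy': 192.99533418021645, 'rvec': array([ 2.14697112, -0.49691374,  0.24748167]), 'tvec': array([-0.47642655,  0.20651601,  1.14877583])}
wrist {'fx': 328.5155047265464, 'fy': 328.5155047265464, 'cx': 252.24283380189155, 'cy': 192.5853666911426, 'T_tool_cam': array([[-1.00464232e-04, -9.51225086e-01, -3.08497691e-01,
         7.78539659e-02],
       [ 9.99999540e-01, -3.89977628e-04,  8.76804999e-04,
        -1.08323630e-03],
       [-9.54346108e-04, -3.08497461e-01,  9.51224687e-01,
        -1.43767949e-01],
       [ 0.00000000e+00,  0.00000000e+00,  0.00000000e+00,
         1.00000000e+00]])}
[0.15759975 0.52670913 0.22781776] [-4.55120240e-01 -3.10816186e+00  1.52624226e-03] 0.022 0.08551889413550563
```

View pics/scene0.png

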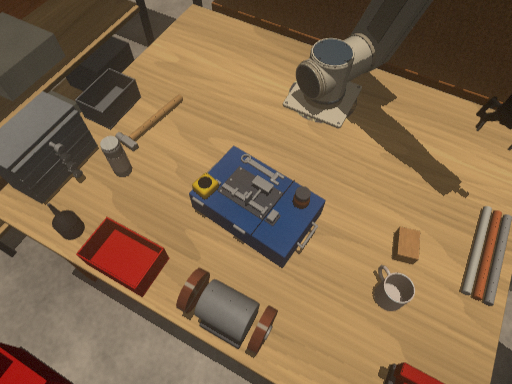

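View pics/wrist0.png

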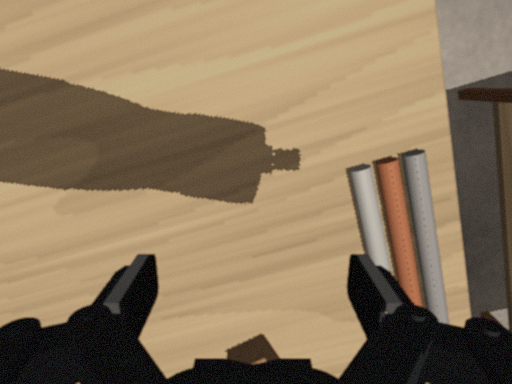

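The scene view shows the blue chest around (258,203), with the tape at (206,185), the jar at (301,196) and the wrench at (260,165). The latch is near (260,190). The wrist view doesn't show the chest yet.

```bash
cat > h.py <<'E'
import numpy as np, cv2
from scipy.spatial.transform import Rotation as R
from workcell import ctrl, viewer
def cam(name):
    m=viewer.camera_model(name)
    if name=="wrist":
        T=np.eye(4);T[:3,:3]=R.from_rotvec(ctrl.current_eef_rot()).as_matrix();T[:3,3]=ctrl.current_tool_pos()
        C=T@m["T_tool_cam"]; return m,C[:3,:3],C[:3,3]
    Rw=R.from_rotvec(m["rvec"]).as_matrix(); return m,Rw.T,-Rw.T@m["tvec"]
def ray(c,u,v,z):
    m,Rc,p=c
    d=Rc@np.array([(u-m["cx"])/m["fx"],(v-m["cy"])/m["fy"],1])
    return p+d*(z-p[2])/d[2]
def proj(c,P):
    m,Rc,p=c; q=Rc.T@(np.array(P)-p); return q[0]/q[2]*m["fx"]+m["cx"],q[1]/q[2]*m["fy"]+m["cy"]
E
python3 - <<'E'
from h import *
c=cam("scene")
for n,p,z in [("tape",(206,183),.126),("jar",(301,190),.145),("c1",(236,149),.09),("c2",(324,203),.09),("c3",(284,251),.09),("c4",(192,196),.09)]:
    print(n,ray(c,*p,z).round(3))
a=cv2.imread("pics/scene0.png")[140:270,180:335]; cv2.imwrite("pics/crop0.png",cv2.resize(a,None,fx=4.5,fy=4.5,interpolation=cv2.INTER_CUBIC))
E
```

```text
tape [ 0.597 -0.128  0.126]
jar [0.498 0.124 0.145]
c1 [ 0.428 -0.127  0.09 ]
c2 [0.473 0.193 0.09 ]
c3 [0.661 0.156 0.09 ]
c4 [ 0.637 -0.155  0.09 ]
```

View pics/crop0.png

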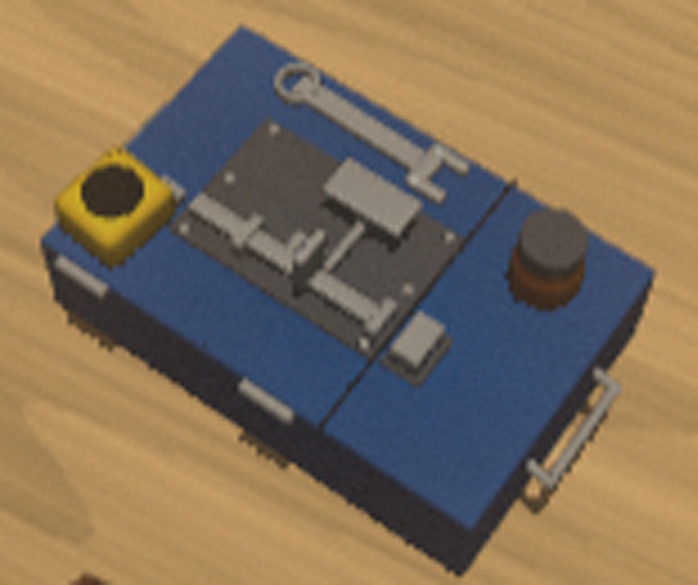

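The crop shows the layout clearly. The catch plate is at crop (372,198), the lug at (305,255), and the bolt bar runs from (195,205) to (385,315). The keeper is at (418,345). Next is a close look from above with tool y along chest x.

```bash
cat >> h.py <<'E'
def orient(yaw,s=1):  # tool y along chest x axis (yaw = chest yaw), s: tool x = s*chest y
    cy=np.array([-np.sin(yaw),np.cos(yaw),0]); x=s*cy; z=np.array([0,0,-1.])
    return R.from_matrix(np.c_[x,np.cross(z,x),z]).as_rotvec()
E
python3 - <<'E'
from h import *
yaw=-0.11
for s in (1,-1): print(s,ctrl.solve_ik([.54,0.0,.235],orient(yaw,s)), ctrl.solve_ik([.54,0.0,.12],orient(yaw,s)))
s=min((1,-1),key=lambda s:abs(ctrl.solve_ik([.54,0.0,.235],orient(yaw,s))[5]) if ctrl.solve_ik([.54,0.0,.235],orient(yaw,s)) is not None else 9)
print(s)
ctrl.movep([.54,0.0,.235],orient(yaw,s))
c=cam("wrist"); im=viewer.snapshot("wrist")[:,:,::-1]; cv2.imwrite("pics/w1.png",im)
np.savez("w1.npz",p=ctrl.current_tool_pos(),r=ctrl.current_eef_rot())
print(ctrl.current_tool_pos(),ctrl.current_time(),ctrl.current_wrist_force())
cv2.imwrite("pics/w1b.png",cv2.resize(im,(800,600),interpolation=cv2.INTER_CUBIC))
E
```

```text
1 [-0.15544001  0.23962065  0.01262601  1.34380168  0.          1.52535632] [-0.15544001  0.29629838 -0.2093356   1.06516234  0.          1.52535632]
-1 [-0.15544001  0.23962065  0.01262601  1.34380168  0.         -1.61623633] [-0.15544001  0.29629838 -0.2093356   1.06516234  0.         -1.61623633]
1
[0.53995874 0.00081834 0.23504111] 2.5167 [0.87815426 0.07488701 0.16603332]
```

View pics/w1b.png

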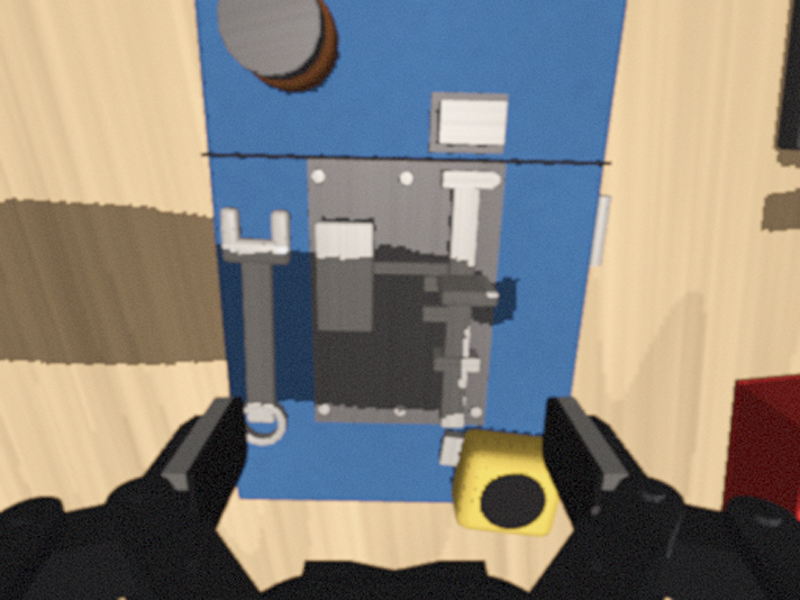

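The wrist view (800x600 scale) shows the catch plate with corners at about (316,222) and (372,331). The lug is at about (438–497, 277–305) and the lid seam runs (203,153)–(610,162). The tape is at (505,480) and the wrench runs along x≈260. I'll turn these into positions next.

Run:
```python
from h import *
c=cam("wrist"); k=.64
def P(u,v,z): return ray(c,u*k,v*k,z)[:2]
q=[P(*p,.118) for p in [(315.5,222),(373.5,222),(372.5,331),(317,330.5)]]
ct=np.mean(q,0); print("catch",ct,"sides",[np.linalg.norm(q[i]-q[(i+1)%4]).round(4) for i in range(4)])
def ang(d): return np.arctan2(d[1],d[0])
print("yaw catch x",ang(q[1]-q[0]),ang(q[2]-q[3]),"y",ang(q[0]-q[3])-np.pi/2,ang(q[1]-q[2])-np.pi/2)
print("seam",ang(P(610,162,.09)-P(203,153,.09)),"left",ang(P(196,0,.09)-P(238,497,.09))-np.pi/2,"right",ang(P(626,0,.09)-P(572,400,.09))-np.pi/2)
print("width",np.linalg.norm(P(610,162,.09)-P(203,153,.09)))
for yaw in(-.11,-.09,-.13):
    X=np.array([np.cos(yaw),np.sin(yaw)]);Y=np.array([-X[1],X[0]])
    L=[P(*p,.14)-ct for p in [(438,291),(498,291),(468,277),(468,305)]]
    print(yaw,[(round(l@X*1e3,1),round(l@Y*1e3,1)) for l in L])
a=cv2.imread("pics/w1.png")
g=cv2.resize(a[120:280,180:380],None,fx=4,fy=4,interpolation=cv2.INTER_CUBIC)
f=cv2.resize(a[235:384,330:512],(640,524),interpolation=cv2.INTER_CUBIC)
f=np.clip(f.astype(float)*2.2,0,255).astype(np.uint8)
g=np.clip(g[:, :].astype(float)*1.3,0,255).astype(np.uint8)
cv2.imwrite("pics/w1g.png",g[:600]);cv2.imwrite("pics/w1f.png",f)
```

```text
catch [0.51577858 0.00956384] sides [np.float64(0.0295), np.float64(0.0594), np.float64(0.0302), np.float64(0.0591)]
yaw catch x -0.10867868790780702 -0.11840519441102275 y -0.14189346575074935 -0.1301402977329904
seam -0.1299463107378978 left -0.1316331311415082 right -0.12255192166906381
width 0.2208244604909754
-0.11 [(np.float64(47.4), np.float64(-0.3)), (np.float64(76.5), np.float64(-0.3)), (np.float64(61.6), np.float64(6.7)), (np.float64(62.3), np.float64(-7.5))]
-0.09 [(np.float64(47.4), np.float64(-1.3)), (np.float64(76.5), np.float64(-1.8)), (np.float64(61.7), np.float64(5.5)), (np.float64(62.1), np.float64(-8.7))]
-0.13 [(np.float64(47.4), np.float64(0.6)), (np.float64(76.5), np.float64(1.2)), (np.float64(61.5), np.float64(8.0)), (np.float64(62.4), np.float64(-6.2))]
```

View pics/w1g.png

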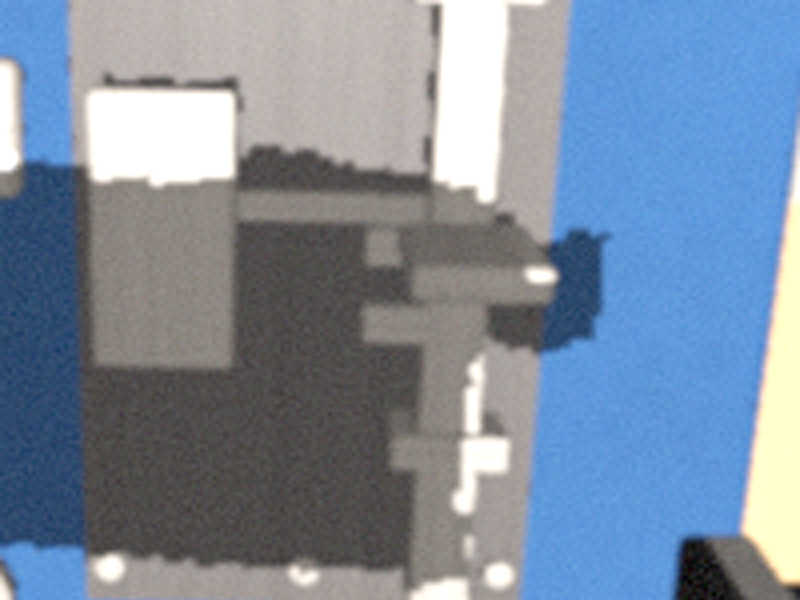

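View pics/w1f.png

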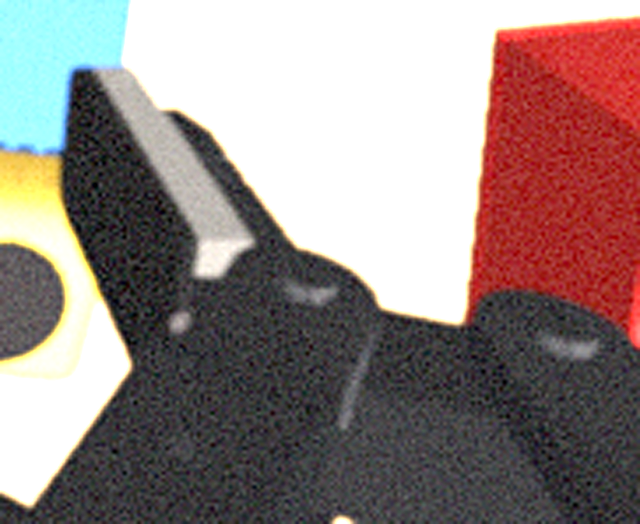

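The crops show the lug's top strip at about (412–555, 262–303) in the first, with the push face just below it. In the second, the open finger's tip edge is at about (70,70)–(62,190). The measured 30x59 mm catch and the lug offset of about (63,−7) mm match the spec. Next I'll put the fingers in place and touch the catch gently.

```bash
cat >> h.py <<'E'
yaw=-.128; ct=np.array([0.5158,0.0096]); X=np.array([np.cos(yaw),np.sin(yaw)]);Y=np.array([-X[1],X[0]])
def at(x,y,z): return [*(ct+x*X+y*Y),z]
def loc():
    p=np.array(ctrl.current_tool_pos()); d=p[:2]-ct; return (np.array([d@X,d@Y,p[2]])*1e3).round(2), np.array(ctrl.current_wrist_force()).round(2), round(ctrl.current_time(),2)
E
python3 - <<'E'
from h import *
ctrl.movep(at(.0317,-.024,.19),orient(yaw)); print(loc())
ctrl.move_linear(at(.0317,-.024,.155),speed=.05); ctrl.wait(.3); print(loc())
print(ctrl.move_linear(at(.0317,-.024,.095),speed=.015,until_force=2.0)); print(loc())
ctrl.wait(.3); print(loc(),ctrl.current_moment())
cv2.imwrite("pics/w2.png",viewer.snapshot("wrist")[:,:,::-1]); cv2.imwrite("pics/s2.png",viewer.snapshot("side")[:,:,::-1])
a=cv2.imread("pics/w2.png"); cv2.imwrite("pics/w2b.png",np.clip(cv2.resize(a,(800,600),interpolation=cv2.INTER_CUBIC)*1.5,0,255).astype(np.uint8))
E
```

```text
(array([ 30.87, -23.64, 189.38]), array([-0.46,  0.04,  0.8 ]), 2.83)
(array([ 31.78, -24.03, 155.19]), array([0.77, 0.04, 0.04]), 3.98)
True
(array([ 31.67, -23.99, 100.69]), array([ 1.  , -0.77,  1.97]), 7.08)
(array([ 31.64, -24.  , 100.61]), array([2.01, 0.09, 2.25]), 7.38) [-0.07498599 -0.32918543  0.00305591]
```

View pics/w2b.png

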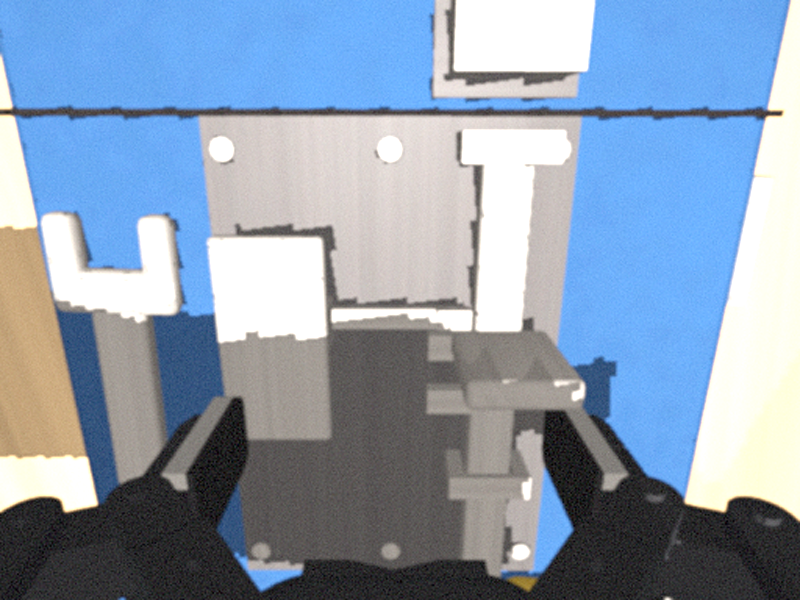

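The view shows the left fingertip on the catch, overlapping its left edge by about 5 mm (inner edge at col 245, plate at 217–330). The right finger is behind the lug with its inner edge at col 545, and the lug's right edge is at 583. Contact came at TCP z=0.1007, so the down stop should be near 0.0927. Now I'll press.

Run:
```python
from h import *
print(ctrl.move_linear(at(.0317,-.024,.0905),speed=.01,until_force=8)); print(loc())
ctrl.wait(.4); print(loc())
```

```text
True
(array([ 31.6 , -24.02,  93.74]), array([ 0.4 , -0.6 ,  6.29]), 8.19)
(array([ 31.59, -24.03,  93.72]), array([-1.15, -0.14,  7.42]), 8.59)
```

Run:
```python
from h import *
for z in (.0932,.0927,.0922):
    ctrl.move_linear(at(.0317,-.024,z),speed=.005); ctrl.wait(.2)
    f=np.mean([ctrl.current_wrist_force() for _ in range(1)],0); print(loc())
    if f[2]>14: break
```

```text
(array([ 31.58, -24.03,  93.69]), array([-0.55, -0.12, 10.03]), 9.05)
(array([ 31.61, -24.06,  93.61]), array([-1.45, -0.87, 14.51]), 9.5)
```

The catch is on its stop (z stays at 93.6 while the force rises). Now I'll push the bolt.

Run:
```python
from h import *
print(ctrl.move_linear(at(.0317,.012,.0926),speed=.025,until_force=25)); print(loc())
cv2.imwrite("pics/w3.png",viewer.snapshot("wrist")[:,:,::-1])
print(ctrl.move_linear(at(.0317,.026,.0926),speed=.015,until_force=14)); print(loc())
ctrl.wait(.3); print(loc())
a=viewer.snapshot("wrist")[:,:,::-1]; cv2.imwrite("pics/w4.png",np.clip(cv2.resize(a,(800,600),interpolation=cv2.INTER_CUBIC)*1.5,0,255).astype(np.uint8))
```

```text
False
(array([32.03,  9.88, 93.61]), array([ -2.41, -11.13,  14.99]), 11.09)
True
(array([32.07, 18.08, 93.82]), array([-1.1 , -4.67,  5.86]), 11.82)
(array([32.08, 18.05, 93.82]), array([-0.63, -4.91,  6.21]), 12.12)
```

View pics/w4.png

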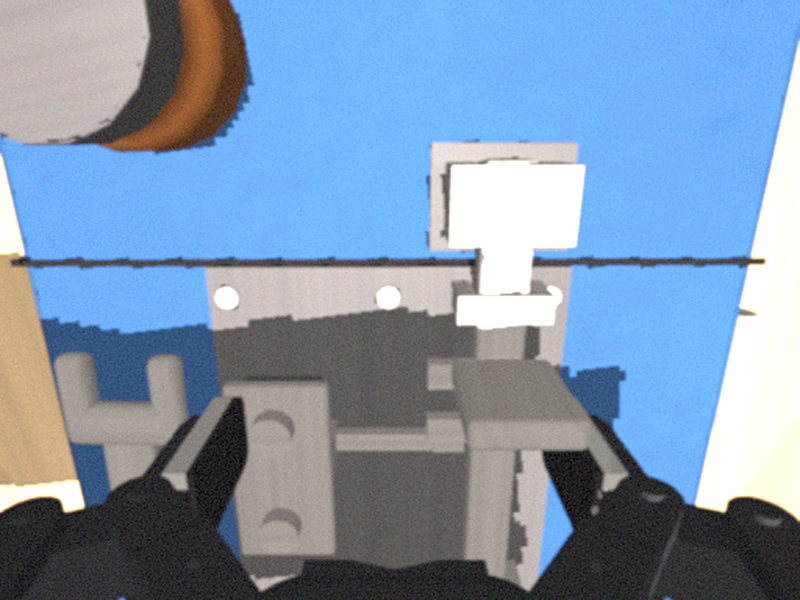

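The view shows the finger on the lug and the nose in the keeper. The catch is still down, but with less force on it. I'll restore the press, then push again to confirm the bolt is home.

Run:
```python
from h import *
ctrl.move_linear(at(.0317,.0181,.0928),speed=.005); ctrl.wait(.1); print(loc())
for y in (.0195,.0205,.0215,.0225,.0235):
    ctrl.move_linear(at(.0317,y,.0928),speed=.01); ctrl.wait(.15); l=loc(); print(l)
    if -l[1][1]>28: break
```

```text
(array([32.09, 18.04, 93.76]), array([-0.85, -0.21, 13.72]), 12.72)
(array([32.09, 18.13, 93.73]), array([-0.78, -7.77, 13.31]), 13.16)
(array([32.09, 18.2 , 93.74]), array([ -1.24, -12.61,  13.78]), 13.56)
(array([32.08, 18.26, 93.74]), array([ -2.81, -17.79,  15.24]), 13.96)
(array([32.11, 18.39, 93.74]), array([ -2.76, -21.98,  14.23]), 14.36)
(array([32.1 , 18.51, 93.77]), array([ -5.64, -26.72,  15.14]), 14.76)
```

Travel is blocked at y≈18.3 mm while the force rises, so the bolt is at its stop. I'll release the side load, lift straight up, and look.

Run:
```python
from h import *
ctrl.move_linear(at(.032,.0165,.0928),speed=.01); ctrl.wait(.1); print(loc())
ctrl.move_linear(at(.032,.0165,.125),speed=.04); print(loc())
ctrl.move_linear(at(.032,.0,.235),speed=.1); ctrl.wait(.3); print(loc())
c=cam("wrist"); a=viewer.snapshot("wrist")[:,:,::-1]
print("lug top home corners",[proj(c,at(x,y,.14)) for x,y in[(.05,.029),(.078,.029),(.078,.037)]],"catch",[proj(c,at(x,y,z)) for z in(.118,.11) for x,y in[(-.015,-.03),(.015,.03)]])
cv2.imwrite("pics/w5.png",np.clip(cv2.resize(a[60:300,100:420],(800,600),interpolation=cv2.INTER_CUBIC)*1.5,0,255).astype(np.uint8))
```

```text
(array([32.11, 18.06, 93.76]), array([ 0.24,  9.18, 14.61]), 15.71)
(array([ 31.81,  16.47, 124.75]), array([ 0.42, -0.27, -0.18]), 16.67)
(array([3.1920e+01, 5.0000e-02, 2.3474e+02]), array([-0.16, -0.05, -0.15]), 18.23)
lug top home corners [(np.float64(275.11810941590414), np.float64(155.1441901070538)), (np.float64(313.19874879844997), np.float64(155.03483956589992)), (np.float64(313.8124410544387), np.float64(144.20336667349852))] catch [(np.float64(196.05248214288315), np.float64(217.9938997444359)), (np.float64(229.4110481290857), np.float64(148.33273787272822)), (np.float64(197.518559482459), np.float64(214.45667059426694)), (np.float64(230.04054730838175), np.float64(146.5091864168624))]
```

View pics/w5.png

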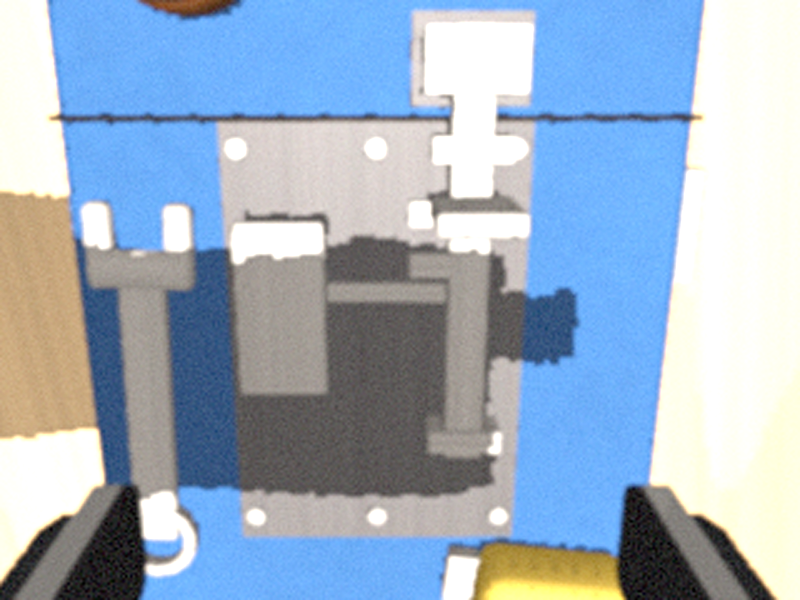

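The lug's push-face edge is at image row 155.2 (155.1 predicted for home). The catch's near corner is at (196,217.6) (218.0 predicted for up, 214.5 for down). So the bolt is home, the catch is up and the hand is clear.

```bash
python3 -c "
from workcell import ctrl
print(ctrl.sign_off())"
```

```text
the job is handed in; nothing more can be done
None
```

The bolt is home, the catch has sprung back up and locked it, the hand is clear, and the job was handed in about 18 s into the 40 s; no verdict was returned, so this rests on the last wrist image.

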